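Rock the angle gauge on the uneven stud to its mark and hold it there

TASK

Check the angle on the uneven brass-crowned stud: take the angle gauge by its black handle, stand it level on the stud, with the middle of its base on the brass ridge and its dial square across it. Then rock it sideways on the ridge until its swinging pointer settles on the red mark, and finish still gripping it there, resting on the ridge with the pointer still. Do not disturb the pot, bottle, beaker and tape round about.

Things in the scene. Friction and masses are not known exactly. Their poses are not given: they have to be found in the camera images.
- gauge: Loose angle gauge, 0.27 to 0.44 kg, upright on the worktop, 44 x 100 x 158 mm (x, y, z). Origin: centre of its flat underside; z up, dial (clear front) faces its own -x, towards the robot at yaw 0. Base bar 44 x 100 x 14 mm; above it a blue-edged white dial box 100 mm wide, x -17 to +6 mm, up to z = 112 mm; on top the black handle.
- stud: Uneven stud fixed on a pale wooden offcut 90 x 72 x 80 mm. Origin: centre of the offcut's underside, on the worktop. Its crown is a brass half round, 12 mm radius, 46 mm long, level along the stud's x, top at z = 125 mm, on a 20 mm wide steel post with uneven low shoulders. The gauge is square on it when gauge x and stud x agree (at yaw 0 both point away from the robot).
- crown (a point): The middle of the top line of the brass ridge (125 mm above the stud's origin); axes as the stud's.
- pointer (a joint): Angle (rad) of the black pointer about the gauge's x axis; pivot 98 mm above the gauge's underside; 0 when it lies straight down the gauge. A free pendulum that hangs plumb and swings for about 1 s after a movement; at rest it reads minus the gauge's roll about its own x (positive: tip towards the gauge's +y side, that side being the low one).
- mark (a joint): Angle (rad) of the red mark about the same pivot and with the same sign, 0.18 to 0.38; stiff, does not move by itself. The pointer is on the mark when the two joints are equal.
- pointer_tip (a point): Tip of the pointer, 60 mm from the pivot.
- mark_tip (a point): Inner edge of the red mark (9 mm wide), 60 mm from the pivot.
- green_pot: White pot with green lid, 72 mm across, 78 mm high, a bystander. Origin at the centre of its underside.
- bottle_100: Small bottle with a light blue cap, 57 mm across, 98 mm high, a bystander. Origin at the centre of its underside.
- tape_roll: Roll of yellow tape, 60 mm across, 19 mm high, a bystander. Origin at the centre of its underside.
- beaker_150: Glass beaker, 65 x 74 x 81 mm, a bystander. Origin at the centre of its underside.
- handle (a point): Middle of the gauge's black handle, on its z axis, 135 mm above its underside. The handle is 24 mm (x) by 28 mm (y) and reaches from z = 112 to 158 mm; grip it from above across the 28 mm (fingers closing along gauge y) so that it cannot swivel in the grip.

How it is judged (in metres and radians):
On the way, in this order (a step that is already met when the one before it is completed fails the run):
1. the gauge is lifted clear of the worktop in the gripper (height (world z) of gauge above 0.03 m and contact force between the fingers and gauge above 2 N), for 0.1 s.
2. held, the gauge stands on the brass ridge, centred and square, about level, its pointer not yet on the mark (contact force between gauge and stud above 0.3 N and contact force between the fingers and gauge above 2 N and y of crown in the frame of gauge between -0.025 and 0.025 m and x of crown in the frame of gauge between -0.02 and 0.02 m and angle between gauge's own z axis and vertical below 0.1 rad and distance between pointer_tip and mark_tip above 0.0055 m and angle between the x axis of gauge and the x axis of stud, either way round below 0.25 rad), for 0.2 s.
At the end, for the whole second after the job is handed in: Held (over 2 N) with its underside bearing on the ridge (over 0.3 N); ridge middle within 25 mm sideways, 20 mm fore and aft and 6 mm in height of the underside's centre; gauge within 0.25 rad of square; pointer tip within 5 mm of the mark and still (under 0.25 rad/s) (distance between pointer_tip and mark_tip below 0.005 m and velocity of joint pointer between -0.25 and 0.25 rad/s and contact force between gauge and stud above 0.3 N and contact force between the fingers and gauge above 2 N and y of crown in the frame of gauge between -0.025 and 0.025 m and x of crown in the frame of gauge between -0.02 and 0.02 m and z of crown in the frame of gauge between -0.006 and 0.006 m and angle between the x axis of gauge and the x axis of stud, either way round below 0.25 rad); the arm keeps its last pose, push and grip.
It fails at once if a bystander is pushed more than 30 mm (distance of any of green_pot, bottle_100, tape_roll, beaker_150 from where it was at the start of the episode above 0.03 m).
It also fails if it takes over 42 s, if anything falls off the work surface, if the arm or the gripper's body presses on something with over 40 N, if the wrist force passes 120 N, or if a joint passes its speed limit or range.

ROBOT

A 6-joint arm with a two-finger parallel gripper is mounted at the origin on a cart in front of the work surface, level with it; the furniture and walls round the work are solid. World frame = base frame: x ahead of the robot, y to its left, z up, the work surface at z = 0. Lengths are in mm, angles in rad, forces in N, time in s.
With the tool pointing down it reaches from about 375 to 825 mm from the base axis. Payload 5.5 kg.
Tool frame: the origin (TCP) lies midway between the tips of the shut fingers; the grasp point (between the pads) lies 19 mm behind it (manip.grip_depth is the distance from the TCP to the grasp point, in mm); z points along the fingers, y is the line along which they close (so a half turn about z gives the same grasp; the last joint's range is limited). The gripper opens to 85 mm and grips with 20 to 120 N. Pads are 22 mm wide; open, the fingers measure 114 mm over their backs; the gripper's body (76 mm by 85 mm) begins 54 mm behind the grasp point. The pads swing forward as they close: fully open they stand 13 mm farther back than shut.
Start: joints at [-1.21, 0.314, -0.047, 1.21, 0, 1.571], TCP at [211.81, -561.366, 231.299] pointing down, gripper open.
Joint ranges: [-2.67, 2.67], [-0.69, 1.73], [-1.03, 1.25], [-2.08, 2.16], [-1.42, 1.45], [-3.14, 3.14]. Speed limits (rad/s): [2.39, 2.39, 3.01, 3.14, 3.14, 3.14].

INTERFACE

Orientations are given as a rotation vector (axis times angle).
In Python, from cell import manip, imaging, order gives the robot as it stands. The module is installed in compiled form; this text tells all that it offers.
- The arm moves only by the tool move_arm, never from a script. Its arguments are lists of equal length, an entry for each row: "offset": the shift along the tool's x, y, z in units of 40 mm (1.0 is 40 mm), a list of three; "angular": the turn, a rotation vector about the tool's x, y, z in units of 6 degrees (1.0 is 6 degrees), a list of three; "grip": the finger opening in mm, from 0 to 85.4. A call has exactly 8 rows; each row is the pose to reach, as a shift and turn from the pose commanded when the call began, along the tool's axes at that moment; what a row does not reach only later rows make up. A row lasts 1/12 s, in which the tool goes at most 41.7 mm and 7.16 degrees, less where a joint would pass 70% of its speed; a pose out of reach is approached as far as the arm can. A call with a gripper value outside its range is refused whole. The fingers move at their own pace and stop on an object; "force" is the grip in N (left out, the last holds). Time passes only in rows, so rows that repeat a pose let the fingers close, or fill a call up. It gives the time, the measured TCP pose, the force, the opening and the grip force at its end, in the units of the state.
- manip.read_state(): the state, without advancing time (a new reading comes with each control period).
- imaging.capture(name): name is "scene" or "side" or "wrist"; returns a dict with "img" (384x512x3 uint8, red, green, blue), "fx", "fy", "cx", "cy" (pixels), "k1" (the pictures are not rectified: a ray, as slopes to the right and down, at radius r is drawn at 1 + k1 r^2 times it, then the intrinsics apply), "eye" and "orientation" of the camera in the world; the wrist camera has in their place "tool_from_camera" (4x4, takes a point from camera to tool coordinates, whose origin is the TCP and whose axes are the flange's). Camera axes: x right, y down, z forward; pixel columns grow to the right and rows downward; lengths in mm; the calibration is good to about 2 mm. A picture is of the moment at which its call begins: read the wrist's pose just before it. There is no depth.
- order.job_done(): hands the job in; it is judged then, once.
The state is a dict: "time_s": time; "joint_positions": joint angles; "dq": joint speeds; "effort": joint torques, N m; "eef_pos": TCP position; "tool_rot": TCP orientation; "wrist_force": force on the tool from outside, world axes, zero at the start; "moment": the same for the moment, N m; "gripper_width": opening from 0.0 (shut) to 1.0 (fully open); "gripper_force": force on a finger pad.
Only numpy, scipy, OpenCV 4.12 (cv2) and the standard library are available. Lean on these libraries where they do the work, as an engineer would, in place of code of your own. Each camera call takes 0.05 s, during which the arm holds its last target. There are 200 camera calls.

## Working session

There is one attempt and no reset: what is moved stays moved. The work goes in short steps, Python scripts to look and compute and a tool call to move; the robot and the scene stay as the last step left them, time stands still between calls to the robot, and variables do not carry over. Pictures are saved under pics/ and viewed, at most 10 in all, crops included, and the job is handed in when it is done.

Besides the shell and the picture viewer there is one more tool, called after "Emit:" as name(argument=value, ...), one argument or row to a line, values as JSON. move_arm: Moves the arm, as the interface text tells. Its arguments: {"type":"object","properties":{"offset":{"type":"array","items":{"type":"array","items":{"type":"number"}}},"angular":{"type":"array","items":{"type":"array","items":{"type":"number"}}},"grip":{"type":"array","items":{"type":"number"}},"force":{"type":"number"}},"required":["offset","angular","grip"]}

```bash
mkdir -p pics
python3 - <<'E'
from cell import manip, imaging
import cv2, numpy as np
s=manip.read_state(); print(s)
a=imaging.capture("scene"); b=imaging.capture("side")
for n,c in(("scene",a),("side",b)):
    print(n,{k:v for k,v in c.items() if k!="img"})
    cv2.imwrite(f"pics/{n}0.png",cv2.resize(c["img"][:,:,::-1],(800,600),interpolation=cv2.INTER_CUBIC))
E
```

```text
{'time_s': 0.0, 'joint_positions': array([-1.20997618e+00,  3.14223986e-01, -4.80736978e-02,  1.21017141e+00,
        1.44275135e-06,  1.57082054e+00]), 'dq': array([ 0.00073227,  0.00059366,  0.00133901, -0.0006916 ,  0.00047915,
        0.00104909]), 'effort': array([-4.04933371e-04, -5.39589179e+01,  3.39751875e+01,  1.90464273e-02,
        5.62722153e-05, -4.31063398e-06]), 'eef_pos': array([ 211.62661315, -560.83742368,  230.43812357]), 'tool_rot': array([-3.08899285e+00, -5.63372684e-01,  4.69029015e-04]), 'wrist_force': array([ 0.95604252,  0.42030239, -0.55271006]), 'moment': array([ 0.02367505, -0.00975788, -0.03119239]), 'gripper_force': 0.0, 'gripper_width': 0.9983894208696522}
scene {'fx': 358.09790636424253, 'fy': 358.09790636424253, 'cx': 252.81155633217364, 'cy': 190.10123956425036, 'k1': -0.02243223946301173, 'eye': array([  18.77009244, -948.7685094 ,  538.74699609]), 'orientation': array([-1.96208964,  0.77181634, -0.42614303])}
side {'fx': 373.8516043709928, 'fy': 373.8516043709928, 'cx': 261.5505073757082, 'cy': 192.04342515964362, 'k1': -0.0571176873213081, 'eye': array([  319.28811551, -1050.80996371,   561.598586  ]), 'orientation': array([-2.13121739,  0.29748287, -0.14493566])}
```

View pics/scene0.png

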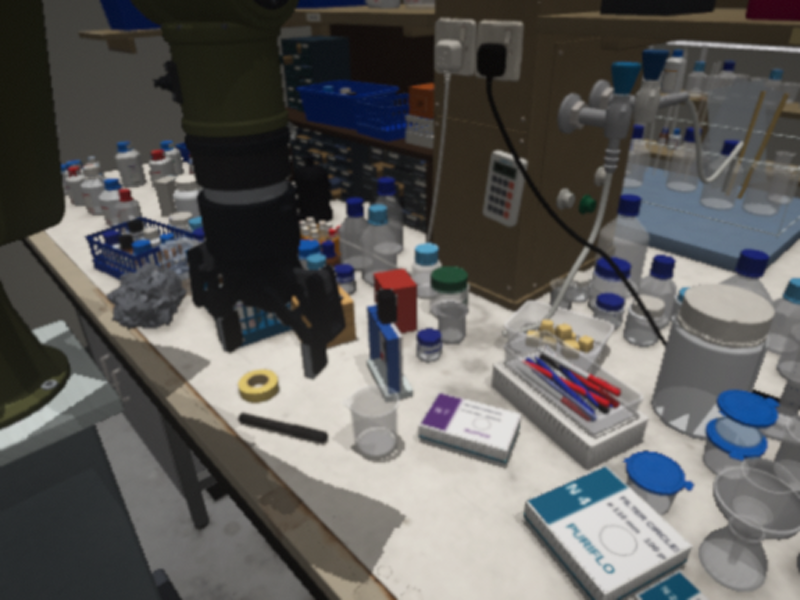

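View pics/side0.png

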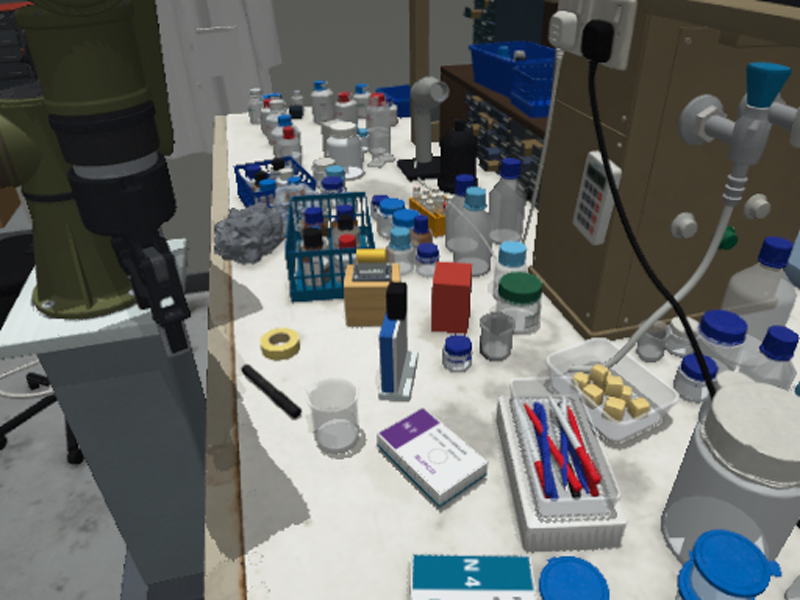

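The scene view shows the gauge at about (385,350), with the stud hidden behind the gripper. The side view shows the gauge at (397,345) and the stud at (372,285), with its brass crown at (370,255). I'll zoom in next.

```bash
cat > h.py <<'E'
from cell import manip, imaging
import cv2, numpy as np
from scipy.spatial.transform import Rotation as R
def cam(name):
    c=imaging.capture(name); return c
def wp(c):
    if "eye" in c: return np.array(c["eye"]),R.from_rotvec(c["orientation"]).as_matrix()
    s=c["state"]; T=np.eye(4); T[:3,:3]=R.from_rotvec(s["tool_rot"]).as_matrix(); T[:3,3]=s["eef_pos"]
    M=T@c["tool_from_camera"]; return M[:3,3],M[:3,:3]
def ray(c,u,v):
    K=np.array([[c["fx"],0,c["cx"]],[0,c["fy"],c["cy"]],[0,0,1]])
    p=cv2.undistortPoints(np.array([[[u,v]]],float),K,np.array([c["k1"],0,0,0.]))[0,0]
    e,O=wp(c); d=O@np.array([p[0],p[1],1]); return e,d/np.linalg.norm(d)
def onz(c,u,v,z):
    e,d=ray(c,u,v); return e+d*(z-e[2])/d[2]
def tri(rs):
    A=sum(np.eye(3)-np.outer(d,d) for e,d in rs); b=sum((np.eye(3)-np.outer(d,d))@e for e,d in rs)
    return np.linalg.solve(A,b)
def proj(c,P):
    e,O=wp(c); q=(np.atleast_2d(P)-e)@O; x=q[:,:2]/q[:,2:]; r2=(x**2).sum(1,keepdims=True)
    x=x*(1+c["k1"]*r2); return x*[c["fx"],c["fy"]]+[c["cx"],c["cy"]]
def crop(c,u0,v0,u1,v1,k):
    return cv2.resize(c["img"][v0:v1,u0:u1,::-1],None,fx=k,fy=k,interpolation=cv2.INTER_CUBIC)
E
python3 - <<'E'
from h import *
import pickle
a=cam("scene"); b=cam("side"); pickle.dump((a,b),open("ab.pkl","wb"))
s=crop(b,205,150,285,262,5); g=crop(a,220,178,280,262,6)
o=np.zeros((560,800,3),np.uint8); o[:s.shape[0],:400]=s; o[:504,420:780]=g
cv2.imwrite("pics/crop1.png",o)
w=cam("wrist"); cv2.imwrite("pics/w0.png",w["img"][:,:,::-1]); print(w["tool_from_camera"],w["fx"])
E
```

```text
[[ 8.53699456e-04 -9.47369035e-01 -3.20142442e-01  8.28894599e+01]
 [ 9.99999313e-01  1.06605162e-03 -4.88049718e-04  6.43199116e-02]
 [ 8.03651560e-04 -3.20141805e-01  9.47369294e-01 -1.43841869e+02]
 [ 0.00000000e+00  0.00000000e+00  0.00000000e+00  1.00000000e+00]] 344.5072620339016
```

View pics/crop1.png

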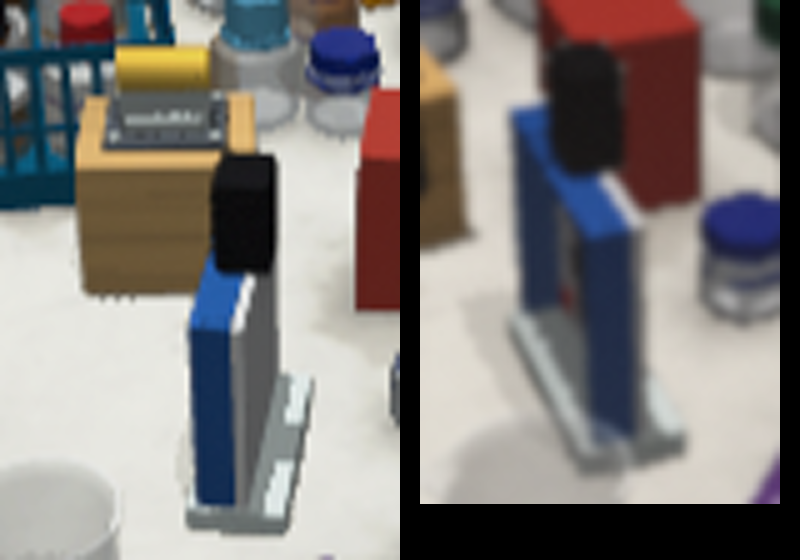

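Run:
```python
from h import *
import pickle
from scipy.optimize import least_squares
a,b=pickle.load(open("ab.pkl","rb"))
S=lambda x,y:(b,205+x/5,150+y/5); C=lambda x,y:(a,220+(x-420)/6,178+y/6)
def fit(obs,x0,n):
    def f(p,full=False):
        r=[]
        for (c,u,v),q in obs:
            w=R.from_euler("z",p[2]).apply(q)+[p[0],p[1],0]; r+=list(proj(c,w)[0]-[u,v])
        return np.array(r)
    o=least_squares(f,x0,loss="soft_l1",x_scale=[10,10,.1]); print(n,o.x.round(3)); print(f(o.x).reshape(-1,2).round(1).tolist()); 
G=[(S(188,508),(-22,-50,14)),(S(290,518),(22,-50,14)),(S(314,376),(22,50,14)),(S(188,527),(-22,-50,0)),(S(287,533),(22,-50,0)),
(S(191,325),(-17,-50,112)),(S(234,330),(6,-50,112)),
(C(590,462),(-22,-50,14)),(C(685,435),(22,-50,14)),(C(511,322),(-22,50,14)),(C(511,112),(-17,50,112)),(C(586,235),(-17,-50,112)),(C(640,222),(6,-50,112))]
fit(G,[500,-500,0],"gauge")
T=[(S(80,165),(-45,-36,80)),(S(85,97),(-45,36,80)),(S(254,95),(45,36,80)),(S(85,293),(-45,-36,0)),(S(117,47),(-23,0,125)),(S(210,47),(23,0,125))]
fit(T,[500,-300,0],"stud")
```

```text
gauge [ 4.74436e+02 -4.18297e+02 -4.10000e-01]
[[-0.5, 0.3], [-0.8, 0.0], [0.2, -0.2], [-0.3, 1.3], [-0.1, 1.8], [-0.7, 0.6], [2.0, 0.4], [-1.5, -1.9], [0.7, -1.6], [-0.5, -2.4], [-0.4, -1.5], [0.1, -0.3], [1.2, -0.2]]
stud [ 4.76831e+02 -2.45449e+02 -2.47000e-01]
[[-1.0, 0.1], [-0.1, -0.7], [0.4, -1.1], [0.2, 0.9], [0.2, 0.4], [0.1, -0.0]]
```

View pics/w0.png

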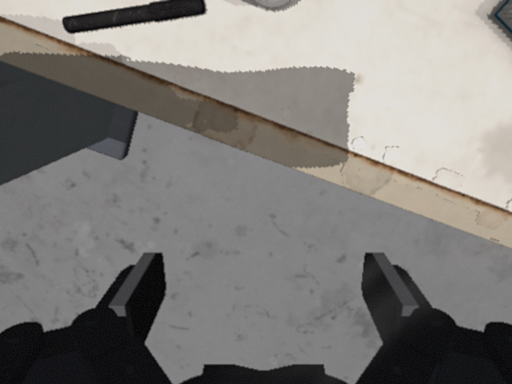

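The crop fits put the gauge at (474,-418) with yaw -0.41, and the stud at (477,-245) with yaw -0.25. Residuals are around 1–2 px. The wrist view shows only the table edge so far. I'll move above the gauge and refine from there.

Emit:
move_arm(
  offset=[
    [7.4, -1.0, 0],
    [7.4, -1.0, 0],
    [7.4, -1.0, 0],
    [7.4, -1.0, 0],
    [7.4, -1.0, 0],
    [7.4, -1.0, 0],
    [7.4, -1.0, 0],
    [7.4, -1.0, 0],
  ],
  angular=[
    [0, 0, 7.35],
    [0, 0, 7.35],
    [0, 0, 7.35],
    [0, 0, 7.35],
    [0, 0, 7.35],
    [0, 0, 7.35],
    [0, 0, 7.35],
    [0, 0, 7.35],
  ],
  grip=[85, 85, 85, 85, 85, 85, 85, 85],
  force=60,
)

```text
time_s: 0.92
eef_pos: [478.3, -416.8, 231.1]
tool_rot: [-3.075, 0.637, -0.002]
wrist_force: [-1.3, 0.2, -0.1]
gripper_width: 0.996
gripper_force: 0.0
```

Run:
```python
from h import *
import pickle
s=manip.read_state(); c=cam("wrist"); c["state"]=s; a=cam("scene");b=cam("side"); pickle.dump((c,a,b),open("w1.pkl","wb"))
print(s["time_s"],s["eef_pos"],R.from_rotvec(s["tool_rot"]).as_matrix()[:2,0],s["joint_positions"])
cv2.imwrite("pics/w1.png",cv2.resize(c["img"][:,:,::-1],(800,600),interpolation=cv2.INTER_CUBIC))
```

```text
0.9167 [ 478.28962881 -416.78654031  231.09835467] [ 0.91772019 -0.39722636] [-7.17670500e-01  3.79082749e-01  4.43896376e-02  1.23566048e+00
  1.68175929e-03  2.83241457e+00]
```

View pics/w1.png

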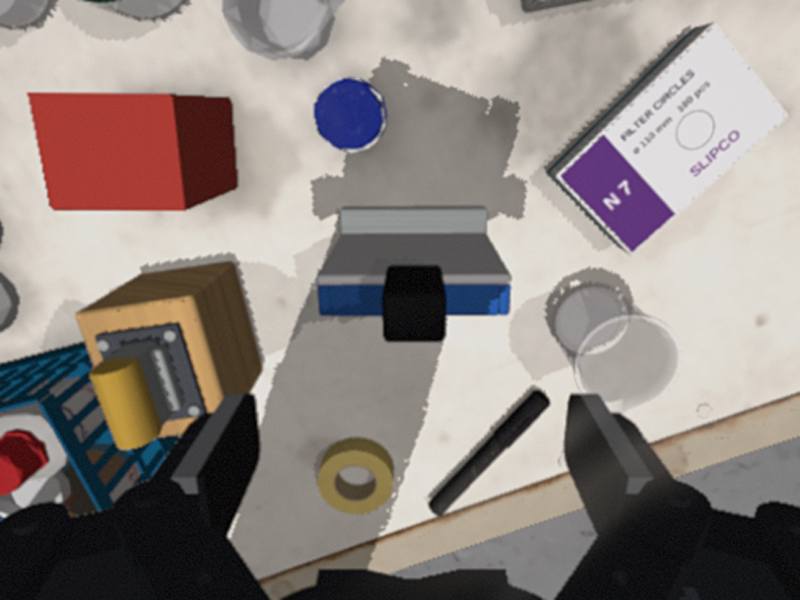

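The wrist view shows the gauge square to the tool. Its handle is at (415,303), the box top edge runs from (319,282) to (510,279), and the stud is at left around (160,350). I'll zoom on the stud and refine.

Run:
```python
from h import *
import pickle
c,a,b=pickle.load(open("w1.pkl","rb"))
o=np.zeros((600,800,3),np.uint8)
w=crop(c,45,160,175,295,4); o[:540,:520]=w
P=proj(a,[477,-245,80])[0].astype(int); print(P)
q=crop(a,P[0]-35,P[1]-50,P[0]+35,P[1]+50,4); o[:400,520:800]=q
cv2.imwrite("pics/c2.png",o)
```

```text
[205 189]
```

View pics/c2.png

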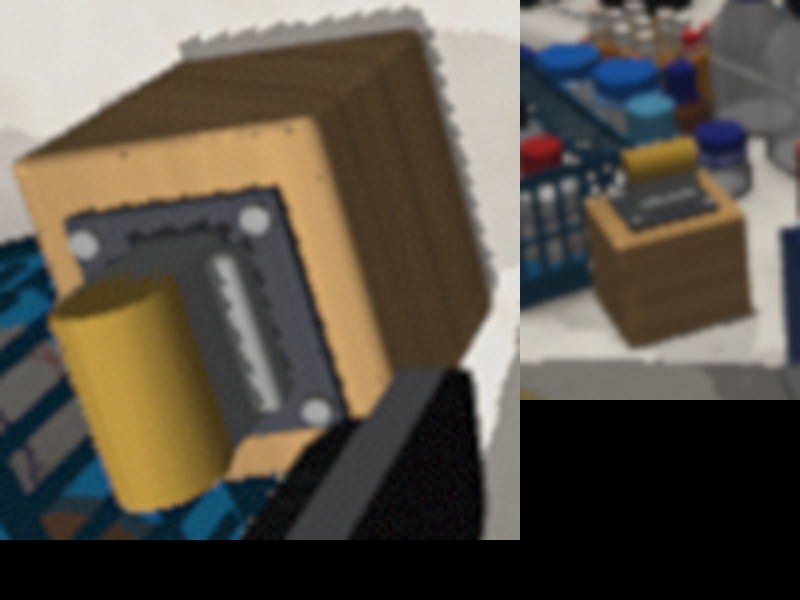

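The crop shows the offcut's top corners clearly at (18,162) and (312,118), with the brass roll running lower left. In the scene crop the near corner is at (628,248). Next is a joint fit over all views.

Run:
```python
from h import *
import pickle
from scipy.optimize import least_squares
c,a,b=pickle.load(open("w1.pkl","rb"))
W=lambda x,y:(c,x/1.5625,y/1.5625); W2=lambda x,y:(c,45+x/4,160+y/4); A2=lambda x,y:(a,170+(x-520)/4,139+y/4); S=lambda x,y:(b,205+x/5,150+y/5)
C=lambda x,y:(a,220+(x-420)/6,178+y/6)
def fit(obs,x0,n):
    def f(p):
        r=[]
        for (k,u,v),q in obs: r+=list(proj(k,R.from_euler("z",p[2]).apply(q)+[p[0],p[1],0])[0]-[u,v])
        return np.array(r)
    o=least_squares(f,x0,loss="soft_l1",x_scale=[10,10,.1]); print(n,o.x.round(3)); print(f(o.x).reshape(-1,2).round(1).tolist()); return o.x
Gw=[(W(319,316),(-17,50,112)),(W(509,314),(-17,-50,112)),(W(510,279),(6,-50,112)),(W(318,281),(6,50,112)),(W(342,208),(22,50,14)),(W(486,207),(22,-50,14)),(W(383,340),(-12,14,158)),(W(446,340),(-12,-14,158))]
Gs=[(S(188,508),(-22,-50,14)),(S(290,518),(22,-50,14)),(S(314,376),(22,50,14)),(S(188,527),(-22,-50,0)),(S(287,533),(22,-50,0)),(S(191,325),(-17,-50,112)),
(C(590,462),(-22,-50,14)),(C(685,435),(22,-50,14)),(C(511,322),(-22,50,14)),(C(511,112),(-17,50,112)),(C(586,235),(-17,-50,112)),(C(640,222),(6,-50,112))]
g=fit(Gw,[474,-418,-.41],"gauge wrist"); fit(Gs,g,"gauge ext"); fit(Gw+Gs,g,"gauge all")
Tw=[(W2(18,162),(45,36,80)),(W2(312,118),(45,-36,80)),(W2(425,32),(45,-36,0)),(W2(490,300),(-45,-36,0)),(W2(52,318),(23,12,113)),(W2(170,278),(23,-12,113)),(W2(230,468),(-23,-12,113))]
Te=[(A2(628,248),(-45,-36,80)),(A2(588,198),(-45,36,80)),(A2(745,215),(45,-36,80)),(A2(635,345),(-45,-36,0)),(A2(750,312),(45,-36,0)),
(S(80,165),(-45,-36,80)),(S(85,97),(-45,36,80)),(S(254,95),(45,36,80)),(S(85,293),(-45,-36,0)),(S(117,47),(-23,0,125)),(S(210,47),(23,0,125))]
t=fit(Tw,[477,-245,-.25],"stud wrist"); fit(Te,t,"ext"); fit(Tw+Te,t,"all")
```

```text
gauge wrist [ 4.74652e+02 -4.16038e+02 -3.98000e-01]
[[-0.1, -0.1], [0.4, 0.2], [1.2, -4.4], [-1.3, -4.6], [-1.8, 0.3], [1.1, 0.0], [-0.3, 1.9], [0.1, 1.5]]
gauge ext [ 4.74561e+02 -4.18474e+02 -4.06000e-01]
[[-0.4, 0.3], [-0.6, 0.1], [0.2, -0.2], [-0.1, 1.3], [0.1, 1.9], [-0.5, 0.7], [-1.3, -1.9], [0.9, -1.6], [-0.5, -2.4], [-0.4, -1.4], [0.3, -0.3], [1.3, -0.2]]
gauge all [ 4.74750e+02 -4.16256e+02 -3.99000e-01]
[[0.1, -0.4], [0.6, 0.0], [1.4, -4.5], [-1.1, -4.8], [-1.7, 0.0], [1.3, -0.1], [-0.1, 1.6], [0.3, 1.3], [-0.4, -0.3], [-0.6, -0.7], [-0.1, -0.8], [-0.1, 0.7], [0.1, 1.1], [-0.5, 0.1], [-1.7, -2.4], [0.4, -2.2], [-1.1, -2.7], [-1.0, -1.7], [-0.1, -0.7], [0.8, -0.7]]
stud wrist [ 4.75132e+02 -2.44415e+02 -2.68000e-01]
[[-3.4, -0.5], [0.2, 0.1], [-0.4, -2.0], [1.4, 2.1], [1.1, -4.8], [-0.5, 1.5], [0.2, 0.9]]
ext [ 4.76947e+02 -2.46909e+02 -2.40000e-01]
[[-2.2, -0.7], [-1.6, -0.1], [1.0, -1.4], [-0.9, 1.2], [1.4, -0.1], [-0.8, 0.5], [-0.1, -0.4], [0.5, -0.9], [0.4, 1.3], [0.3, 0.7], [0.3, 0.2]]
all [ 4.75632e+02 -2.44883e+02 -2.64000e-01]
[[-3.4, -1.0], [0.2, -0.6], [-0.5, -2.7], [1.6, 1.5], [1.2, -5.5], [-0.5, 0.8], [0.4, 0.2], [-3.5, -1.0], [-2.3, -0.5], [0.0, -1.3], [-2.2, 0.9], [0.4, 0.0], [-1.8, -0.1], [-0.4, -0.9], [0.2, -1.0], [-0.5, 0.7], [-0.4, 0.3], [-0.4, -0.0]]
```

Emit:
move_arm(
  offset=[
    [-0.08, 0.03, 0.8],
    [-0.08, 0.03, 1.6],
    [-0.08, 0.03, 2.2],
    [-0.08, 0.03, 2.6],
    [-0.08, 0.03, 2.78],
    [-0.08, 0.03, 2.78],
    [-0.08, 0.03, 2.78],
    [-0.08, 0.03, 2.78],
  ],
  angular=[
    [0, 0, 0],
    [0, 0, 0],
    [0, 0, 0],
    [0, 0, 0],
    [0, 0, 0],
    [0, 0, 0],
    [0, 0, 0],
    [0, 0, 0],
  ],
  grip=[85, 85, 85, 85, 85, 60, 40, 15],
)

```text
time_s: 1.73
eef_pos: [471.6, -420.4, 121.7]
tool_rot: [3.075, -0.639, 0.003]
wrist_force: [0.2, -0.6, -0.2]
gripper_width: 0.598
gripper_force: 0.0
```

Emit:
move_arm(
  offset=[
    [0, 0, 0],
    [0, 0, 0],
    [0, 0, 0],
    [0, 0, 0],
    [0, 0, 0],
    [0, 0, 0],
    [0, 0, 0],
    [0, 0, 0],
  ],
  angular=[
    [0, 0, 0],
    [0, 0, 0],
    [0, 0, 0],
    [0, 0, 0],
    [0, 0, 0],
    [0, 0, 0],
    [0, 0, 0],
    [0, 0, 0],
  ],
  grip=[15, 15, 15, 15, 15, 15, 15, 15],
  force=80,
)

```text
time_s: 2.4
eef_pos: [472.1, -419.4, 121.3]
tool_rot: [3.076, -0.637, 0.003]
wrist_force: [0.9, 2.8, 5.6]
gripper_width: 0.318
gripper_force: 81.0
```

Emit:
move_arm(
  offset=[
    [0, 0, -0.4],
    [0, 0, -1.0],
    [0, 0, -1.7],
    [0, 0, -2.4],
    [0, 0, -3.1],
    [0, 0, -3.6],
    [0, 0, -3.9],
    [0, 0, -4.0],
  ],
  angular=[
    [0, 0, 0],
    [0, 0, 0],
    [0, 0, 0],
    [0, 0, 0],
    [0, 0, 0],
    [0, 0, 0],
    [0, 0, 0],
    [0, 0, 0],
  ],
  grip=[15, 15, 15, 15, 15, 15, 15, 15],
)

```text
time_s: 3.07
eef_pos: [471.6, -420.0, 282.1]
tool_rot: [3.074, -0.637, 0.003]
wrist_force: [0.7, 0.6, -4.0]
gripper_width: 0.32
gripper_force: 79.9
```

Emit:
move_arm(
  offset=[
    [-0.1, -0.3, 0],
    [-0.35, -0.8, 0],
    [-0.65, -1.5, 0],
    [-0.95, -2.3, 0],
    [-1.25, -3.0, 0],
    [-1.5, -3.6, 0],
    [-1.6, -3.9, 0],
    [-1.66, -3.98, 0],
  ],
  angular=[
    [0, 0, -0.2],
    [0, 0, -0.4],
    [0, 0, -0.6],
    [0, 0, -0.8],
    [0, 0, -1.0],
    [0, 0, -1.2],
    [0, 0, -1.3],
    [0, 0, -1.38],
  ],
  grip=[15, 15, 15, 15, 15, 15, 15, 15],
)

```text
time_s: 3.73
eef_pos: [472.9, -244.0, 278.8]
tool_rot: [-3.114, 0.408, 0.003]
wrist_force: [-0.0, -0.6, -4.5]
gripper_width: 0.317
gripper_force: 80.0
```

Run:
```python
from h import *
import pickle
s=manip.read_state(); c=cam("wrist"); c["state"]=s; a=cam("scene");b=cam("side"); pickle.dump((c,a,b),open("w2.pkl","wb"))
print(s["time_s"],s["eef_pos"],R.from_rotvec(s["tool_rot"]).as_matrix().round(3),s["wrist_force"],s["gripper_force"])
o=np.zeros((600,800,3),np.uint8)
P=proj(b,[476,-245,170])[0].astype(int);q=proj(a,[476,-245,170])[0].astype(int);print(P,q)
o[:560,:390]=crop(b,P[0]-39,P[1]-65,P[0]+39,P[1]+47,5)
o[:560,400:790]=crop(a,q[0]-39,q[1]-65,q[0]+39,q[1]+47,5)
cv2.imwrite("pics/c3.png",o)
```

```text
3.7333 [ 472.94668802 -244.04695181  278.84697582] [[ 0.966 -0.258 -0.002]
 [-0.258 -0.966  0.002]
 [-0.002 -0.001 -1.   ]] [-0.04608314 -0.63911309 -4.4577648 ] 79.95374321937561
[236 143] [202 158]
```

View pics/c3.png

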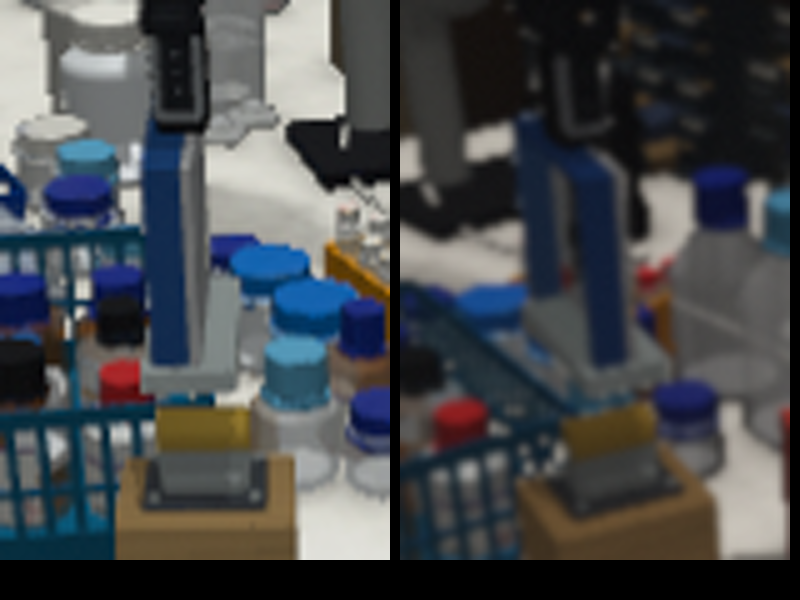

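The gauge is held upright about 30 mm above the brass crown, with its base near edge at (143–238,388) in the side crop and the crown at (160–250,408). I'll fit the gauge and stud in the same images to get their relative offset.

Run:
```python
from h import *
import pickle
from scipy.optimize import least_squares
c,a,b=pickle.load(open("w2.pkl","rb"))
S=lambda x,y:(b,197+x/5,78+y/5); C=lambda x,y:(a,163+(x-400)/5,93+y/5)
def fit(obs,x0,n,z0=None):
    def f(p):
        r=[]
        for (k,u,v),q in obs: r+=list(proj(k,R.from_euler("z",p[2]).apply(q)+[p[0],p[1],p[3] if z0 is None else z0])[0]-[u,v])
        return np.array(r)
    x0=list(x0)+([150] if z0 is None else [])
    o=least_squares(f,x0,loss="soft_l1",x_scale=[10,10,.1]+([10] if z0 is None else [])); print(n,o.x.round(3)); print(f(o.x).reshape(-1,2).round(1).tolist()); return o.x
Gs=[(S(143,365),(-22,-50,14)),(S(238,370),(22,-50,14)),(S(143,388),(-22,-50,0)),(S(237,390),(22,-50,0)),(S(240,280),(22,50,14))]
Ga=[(C(590,375),(-22,-50,14)),(C(668,358),(22,-50,14)),(C(588,395),(-22,-50,0)),(C(525,310),(-22,50,14)),(C(517,118),(-17,50,112))]
Ts=[(S(118,497),(-45,-36,80)),(S(297,500),(45,-36,80)),(S(160,408),(-23,0,125)),(S(250,408),(23,0,125)),(S(130,458),(-45,36,80)),(S(295,456),(45,36,80))]
Ta=[(C(562,515),(-45,-36,80)),(C(714,492),(45,-36,80)),(C(522,480),(-45,36,80)),(C(560,415),(-23,0,125)),(C(650,405),(23,0,125))]
for n,G,T in(("side",Gs,Ts),("scene",Ga,Ta),("both",Gs+Ga,Ts+Ta)):
    g=fit(G,[475,-245,-.26],n+" g",157.5); t=fit(T,[476,-245,-.26],n+" t",0)
    d=t[:2]-g[:2]; y=g[2]; print("crown in gauge", d@[np.cos(y),np.sin(y)], d@[-np.sin(y),np.cos(y)])
```

```text
side g [ 4.74875e+02 -2.40351e+02 -2.53000e-01]
[[-0.3, 0.3], [-0.2, -1.1], [0.1, 1.1], [0.2, 0.3], [0.2, -1.0]]
side t [ 4.77900e+02 -2.43805e+02 -2.58000e-01]
[[-0.5, 5.2], [0.3, 4.0], [-0.1, -0.2], [0.4, -0.6], [-0.7, -1.4], [0.6, -1.6]]
crown in gauge 3.7926195279051753 -2.5866872961087743
scene g [ 4.73801e+02 -2.48226e+02 -2.93000e-01]
[[-0.8, 0.1], [1.0, -0.2], [0.2, 1.3], [0.2, -1.6], [-0.5, -0.1]]
scene t [ 4.77915e+02 -2.45761e+02 -2.71000e-01]
[[-1.1, 3.8], [1.3, -0.0], [-1.7, -1.2], [1.2, 0.3], [0.0, -1.5]]
crown in gauge 3.2274786678912872 3.5481413956057968
both g [ 4.75252e+02 -2.44499e+02 -2.77000e-01]
[[-0.3, 0.9], [-0.2, -0.2], [0.1, 1.7], [0.3, 1.2], [1.2, -0.3], [-0.8, -0.6], [0.7, -1.0], [0.1, 0.6], [-0.4, -2.1], [-1.1, -0.5]]
both t [ 4.77804e+02 -2.45008e+02 -2.63000e-01]
[[-0.5, 5.4], [0.3, 4.3], [-0.1, -0.0], [0.5, -0.3], [-0.6, -1.2], [0.7, -1.3], [-1.1, 3.8], [1.2, -0.2], [-2.0, -1.2], [1.1, 0.3], [-0.2, -1.7]]
crown in gauge 2.5934491179606565 0.20954894267533108
```

Emit:
move_arm(
  offset=[
    [0.03, 0, 0.1],
    [0.07, 0, 0.25],
    [0.07, 0, 0.4],
    [0.07, 0, 0.5],
    [0.07, 0, 0.58],
    [0.07, 0, 0.62],
    [0.07, 0, 0.65],
    [0.07, 0, 0.65],
  ],
  angular=[
    [0, 0, 0],
    [0, 0, 0],
    [0, 0, 0],
    [0, 0, 0],
    [0, 0, 0],
    [0, 0, 0],
    [0, 0, 0],
    [0, 0, 0],
  ],
  grip=[15, 15, 15, 15, 15, 15, 15, 15],
)

```text
time_s: 4.55
eef_pos: [476.2, -247.5, 253.9]
tool_rot: [-3.114, 0.414, 0.0]
wrist_force: [-0.5, 0.7, -4.8]
gripper_width: 0.321
gripper_force: 80.0
```

Emit:
move_arm(
  offset=[
    [0, 0, 0.02],
    [0, 0, 0.04],
    [0, 0, 0.06],
    [0, 0, 0.08],
    [0, 0, 0.1],
    [0, 0, 0.12],
    [0, 0, 0.12],
    [0, 0, 0.12],
  ],
  angular=[
    [0, 0, 0],
    [0, 0, 0],
    [0, 0, 0],
    [0, 0, 0],
    [0, 0, 0],
    [0, 0, 0],
    [0, 0, 0],
    [0, 0, 0],
  ],
  grip=[15, 15, 15, 15, 15, 15, 15, 15],
)

```text
time_s: 5.22
eef_pos: [476.3, -247.5, 249.3]
tool_rot: [-3.114, 0.414, 0.0]
wrist_force: [-0.5, 0.3, -4.4]
gripper_width: 0.318
gripper_force: 80.0
```

Emit:
move_arm(
  offset=[
    [-0.02, -0.03, 0.02],
    [-0.04, -0.06, 0.04],
    [-0.04, -0.06, 0.06],
    [-0.04, -0.06, 0.08],
    [-0.04, -0.06, 0.08],
    [-0.04, -0.06, 0.08],
    [-0.04, -0.06, 0.08],
    [-0.04, -0.06, 0.08],
  ],
  angular=[
    [0, 0, 0],
    [0, 0, 0],
    [0, 0, 0],
    [0, 0, 0],
    [0, 0, 0],
    [0, 0, 0],
    [0, 0, 0],
    [0, 0, 0],
  ],
  grip=[15, 15, 15, 15, 15, 15, 15, 15],
)

```text
time_s: 5.88
eef_pos: [475.4, -244.8, 246.2]
tool_rot: [3.114, -0.414, 0.0]
wrist_force: [0.1, 0.2, -4.1]
gripper_width: 0.319
gripper_force: 79.9
```

Emit:
move_arm(
  offset=[
    [0, 0, 0.01],
    [0, 0, 0.02],
    [0, 0, 0.03],
    [0, 0, 0.04],
    [0, 0, 0.05],
    [0, 0, 0.05],
    [0, 0, 0.05],
    [0, 0, 0.05],
  ],
  angular=[
    [0, 0, 0],
    [0, 0, 0],
    [0, 0, 0],
    [0, 0, 0],
    [0, 0, 0],
    [0, 0, 0],
    [0, 0, 0],
    [0, 0, 0],
  ],
  grip=[15, 15, 15, 15, 15, 15, 15, 15],
)

```text
time_s: 6.55
eef_pos: [475.7, -244.9, 245.5]
tool_rot: [3.114, -0.414, 0.003]
wrist_force: [-3.0, 2.0, 6.3]
gripper_width: 0.319
gripper_force: 81.4
```

Contact is made at about 10 N, with the gauge level. Now I'll look at the dial for the mark.

Run:
```python
from h import *
import pickle
s=manip.read_state(); a=cam("scene"); pickle.dump((s,a),open("w3.pkl","wb"))
print(s["time_s"],s["eef_pos"],s["wrist_force"],s["joint_positions"])
q=proj(a,[476,-245,180])[0].astype(int);print(q)
cv2.imwrite("pics/c4.png",crop(a,q[0]-35,q[1]-30,q[0]+35,q[1]+26,10))
```

```text
6.55 [ 475.66233933 -244.90549263  245.52183987] [-2.96309286  2.01209349  6.26310501] [-4.75540383e-01  1.84188241e-01 -1.81822892e-01  1.20308867e+00
  1.06112393e-04  2.93042980e+00]
[202 154]
```

View pics/c4.png

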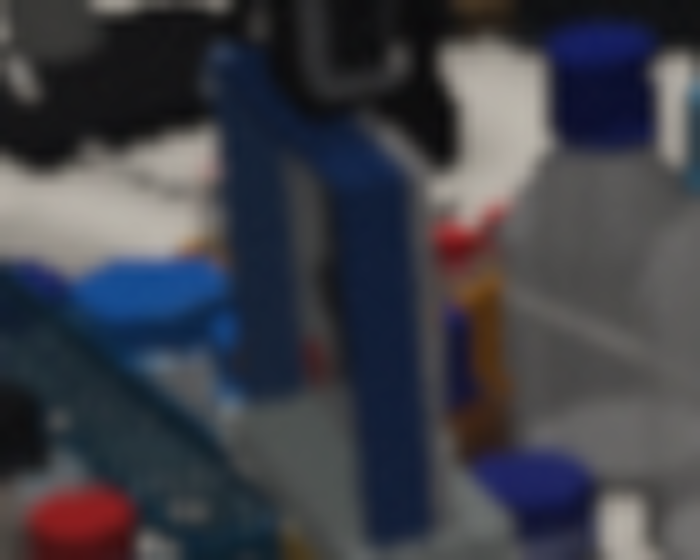

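The dial is too oblique to read, with only the red mark visible at (315,360). I'll lift off, turn the dial towards the scene camera to measure the mark, then come back.

Emit:
move_arm(
  offset=[
    [0, 0, -0.3],
    [0, 0, -0.8],
    [0, 0, -1.3],
    [0, 0, -1.5],
    [0, 0, -1.5],
    [0, 0, -1.5],
    [0, 0, -1.5],
    [0, 0, -1.5],
  ],
  angular=[
    [0, 0, 0],
    [0, 0, 0],
    [0, 0, 0],
    [0, 0, -0.5],
    [0, 0, -1.5],
    [0, 0, -2.5],
    [0, 0, -3.5],
    [0, 0, -4.5],
  ],
  grip=[15, 15, 15, 15, 15, 15, 15, 15],
)

```text
time_s: 7.27
eef_pos: [475.3, -244.8, 303.8]
tool_rot: [-3.124, -0.332, 0.0]
wrist_force: [-0.4, 0.1, -3.5]
gripper_width: 0.315
gripper_force: 79.9
```

Emit:
move_arm(
  offset=[
    [0, 0, 0],
    [0, 0, 0],
    [0, 0, 0],
    [0, 0, 0],
    [0, 0, 0],
    [0, 0, 0],
    [0, 0, 0],
    [0, 0, 0],
  ],
  angular=[
    [0, 0, -1],
    [0, 0, -2],
    [0, 0, -3],
    [0, 0, -4],
    [0, 0, -4.8],
    [0, 0, -5.3],
    [0, 0, -5.5],
    [0, 0, -5.5],
  ],
  grip=[15, 15, 15, 15, 15, 15, 15, 15],
)

```text
time_s: 7.93
eef_pos: [475.3, -244.8, 303.8]
tool_rot: [-2.904, -1.198, 0.001]
wrist_force: [-0.3, 0.8, -4.2]
gripper_width: 0.324
gripper_force: 79.9
```

Emit:
move_arm(
  offset=[
    [0, 0, 0],
    [0, 0, 0],
    [0, 0, 0],
    [0, 0, 0],
    [0, 0, 0],
    [0, 0, 0],
    [0, 0, 0],
    [0, 0, 0],
  ],
  angular=[
    [0, 0, 0],
    [0, 0, 0],
    [0, 0, 0],
    [0, 0, 0],
    [0, 0, 0],
    [0, 0, 0],
    [0, 0, 0],
    [0, 0, 0],
  ],
  grip=[15, 15, 15, 15, 15, 15, 15, 15],
)

```text
time_s: 8.6
eef_pos: [475.4, -244.8, 304.1]
tool_rot: [-2.904, -1.198, -0.0]
wrist_force: [-0.2, -0.4, -4.9]
gripper_width: 0.32
gripper_force: 79.9
```

Run:
```python
from h import *
import pickle
s=manip.read_state(); a=cam("scene"); b=cam("side"); pickle.dump((s,a,b),open("w4.pkl","wb"))
print(s["time_s"],s["eef_pos"],R.from_rotvec(s["tool_rot"]).as_matrix().round(3).tolist(),s["wrist_force"])
p=s["eef_pos"]-[0,0,60]
o=np.zeros((600,800,3),np.uint8)
for i,k in enumerate((a,b)):
    q=proj(k,p)[0].astype(int);print(q); o[:560,400*i:400*i+392]=crop(k,q[0]-28,q[1]-40,q[0]+28,q[1]+40,7)
cv2.imwrite("pics/c5.png",o)
```

```text
8.6 [ 475.36391169 -244.78219463  304.10469463] [[0.709, 0.705, -0.0], [0.705, -0.709, 0.0], [0.0, -0.0, -1.0]] [-0.19928606 -0.3513724  -4.85483095]
[199 130]
[234 113]
```

View pics/c5.png

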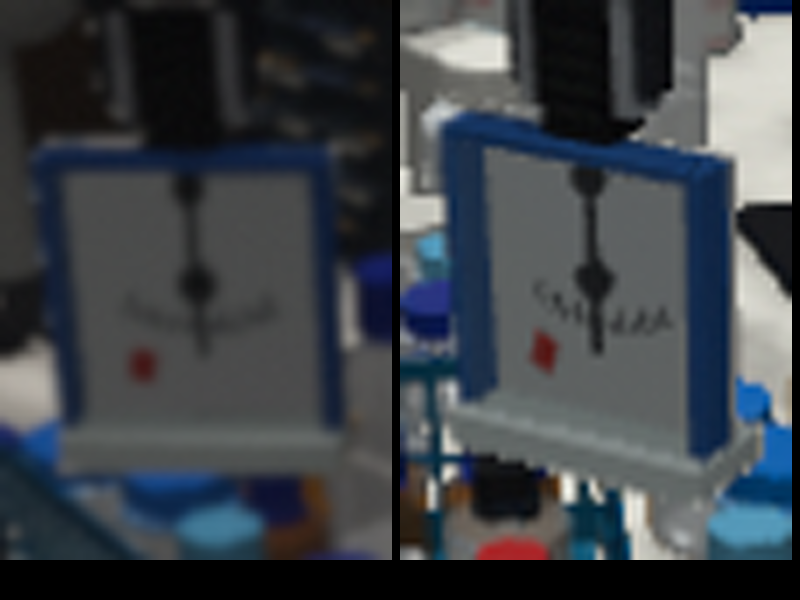

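The dial is now clear in both views. In the scene crop the pivot is at (187,185), the pointer tip at (205,353) hanging plumb, and the red mark at (143,364), on the gauge's +y side.

Run:
```python
from h import *
import pickle
s,a,b=pickle.load(open("w4.pkl","rb"))
M=R.from_rotvec(s["tool_rot"]).as_matrix(); gx=M[:,0]; gy=-M[:,1]
o=s["eef_pos"]+[0,0,-120.6]
for n,k,q,pts in(("scene",a,(199,130),[(187,185),(205,353),(143,364)]),("side",b,(234,113),[(188,180),(198,353),(143,352)])):
  for xd in(-8,-14):
    L=[]
    for x,y in pts:
        e,d=ray(k,q[0]-28+x/7,q[1]-40+y/7); t=((o+gx*xd-e)@gx)/(d@gx); p=e+d*t-o; L.append([p@gy,p[2]])
    L=np.array(L); print(n,xd,L.round(1).tolist(),"angles",[round(float(np.arctan2(v[0],-v[1])),3) for v in(L[1]-L[0],L[2]-L[0])])
```

```text
scene -8 [[-0.9, 98.7], [-1.5, 38.6], [20.7, 34.5]] angles [-0.01, 0.325]
scene -14 [[-2.2, 100.6], [-2.8, 40.9], [19.3, 36.9]] angles [-0.01, 0.325]
side -8 [[-2.3, 99.5], [-2.6, 40.4], [19.7, 36.5]] angles [-0.005, 0.335]
side -14 [[-6.4, 102.0], [-6.7, 43.4], [15.4, 39.5]] angles [-0.005, 0.335]
```

The mark reads about 0.33 rad in both views, so the target roll is -0.33 with +y low. I'll turn back, set it down level again, hold, then rock.

Emit:
move_arm(
  offset=[
    [0, 0, 0],
    [0, 0, 0],
    [0, 0, 0],
    [0, 0, 0],
    [0, 0, 0],
    [0, 0, 0],
    [0, 0, 0],
    [0, 0, 0],
  ],
  angular=[
    [0, 0, 0.5],
    [0, 0, 1.5],
    [0, 0, 2.5],
    [0, 0, 3.5],
    [0, 0, 4.5],
    [0, 0, 5.5],
    [0, 0, 6.5],
    [0, 0, 7.5],
  ],
  grip=[15, 15, 15, 15, 15, 15, 15, 15],
)

```text
time_s: 9.37
eef_pos: [475.4, -244.8, 304.1]
tool_rot: [-3.142, 0.012, -0.0]
wrist_force: [0.8, -0.0, -4.4]
gripper_width: 0.318
gripper_force: 80.0
```

Emit:
move_arm(
  offset=[
    [0, 0, 0],
    [0, 0, 0],
    [0, 0, 0.2],
    [0, 0, 0.5],
    [0, 0, 0.8],
    [0, 0, 1.1],
    [0, 0, 1.3],
    [0, 0, 1.3],
  ],
  angular=[
    [0, 0, 1],
    [0, 0, 1.8],
    [0, 0, 2.3],
    [0, 0, 2.5],
    [0, 0, 2.5],
    [0, 0, 2.5],
    [0, 0, 2.5],
    [0, 0, 2.5],
  ],
  grip=[15, 15, 15, 15, 15, 15, 15, 15],
)

```text
time_s: 10.03
eef_pos: [474.4, -244.3, 250.3]
tool_rot: [-3.113, 0.414, 0.005]
wrist_force: [-0.3, -0.8, -4.4]
gripper_width: 0.321
gripper_force: 79.8
```

Emit:
move_arm(
  offset=[
    [0, 0, 0.04],
    [0, 0, 0.08],
    [0, 0, 0.12],
    [0, 0, 0.15],
    [0, 0, 0.17],
    [0, 0, 0.18],
    [0, 0, 0.19],
    [0, 0, 0.2],
  ],
  angular=[
    [0, 0, 0],
    [0, 0, 0],
    [0, 0, 0],
    [0, 0, 0],
    [0, 0, 0],
    [0, 0, 0],
    [0, 0, 0],
    [0, 0, 0],
  ],
  grip=[15, 15, 15, 15, 15, 15, 15, 15],
)

```text
time_s: 10.7
eef_pos: [475.8, -245.0, 245.5]
tool_rot: [3.114, -0.414, 0.003]
wrist_force: [-2.9, 0.8, 8.8]
gripper_width: 0.315
gripper_force: 81.3
```

Emit:
move_arm(
  offset=[
    [0, 0, 0],
    [0, 0, 0],
    [0, 0, 0],
    [0, 0, 0],
    [0, 0, 0],
    [0, 0, 0],
    [0, 0, 0],
    [0, 0, 0],
  ],
  angular=[
    [0, 0, 0],
    [0, 0, 0],
    [0, 0, 0],
    [0, 0, 0],
    [0, 0, 0],
    [0, 0, 0],
    [0, 0, 0],
    [0, 0, 0],
  ],
  grip=[15, 15, 15, 15, 15, 15, 15, 15],
)

```text
time_s: 11.37
eef_pos: [475.7, -244.9, 245.5]
tool_rot: [3.114, -0.414, 0.003]
wrist_force: [-1.7, 0.6, 6.7]
gripper_width: 0.319
gripper_force: 81.3
```

Emit:
move_arm(
  offset=[
    [0, -0.06, 0],
    [0, -0.12, 0.005],
    [0, -0.185, 0.008],
    [0, -0.248, 0.01],
    [0, -0.31, 0.017],
    [0, -0.37, 0.024],
    [0, -0.435, 0.032],
    [0, -0.495, 0.04],
  ],
  angular=[
    [-0.2, 0, 0],
    [-0.39, 0, 0],
    [-0.59, 0, 0],
    [-0.79, 0, 0],
    [-0.98, 0, 0],
    [-1.18, 0, 0],
    [-1.38, 0, 0],
    [-1.575, 0, 0],
  ],
  grip=[15, 15, 15, 15, 15, 15, 15, 15],
)

```text
time_s: 12.03
eef_pos: [481.0, -225.7, 243.9]
tool_rot: [2.951, -0.392, -0.03]
wrist_force: [-1.2, 1.6, 4.8]
gripper_width: 0.322
gripper_force: 81.3
```

Run:
```python
from h import *
s=manip.read_state();M=R.from_rotvec(s["tool_rot"]).as_matrix();print(s["eef_pos"],M.round(3).tolist(),s["wrist_force"])
```

```text
[ 480.96256258 -225.65643037  243.88941871] [[0.965, -0.258, -0.041], [-0.261, -0.952, -0.16], [0.002, 0.165, -0.986]] [-1.24155726  1.56067768  4.81522801]
```

Emit:
move_arm(
  offset=[
    [0, -0.062, 0],
    [0, -0.125, 0.001],
    [0, -0.187, 0.002],
    [0, -0.249, 0.004],
    [0, -0.31, 0.009],
    [0, -0.373, 0.015],
    [0, -0.435, 0.022],
    [0, -0.496, 0.03],
  ],
  angular=[
    [-0.2, 0, 0],
    [-0.39, 0, 0],
    [-0.59, 0, 0],
    [-0.79, 0, 0],
    [-0.98, 0, 0],
    [-1.18, 0, 0],
    [-1.38, 0, 0],
    [-1.575, 0, 0],
  ],
  grip=[15, 15, 15, 15, 15, 15, 15, 15],
)

```text
time_s: 12.7
eef_pos: [485.8, -216.9, 241.7]
tool_rot: [2.824, -0.334, -0.04]
wrist_force: [-1.0, 25.4, 36.4]
gripper_width: 0.318
gripper_force: 92.7
```

Emit:
move_arm(
  offset=[
    [0, 0, 0],
    [0, 0, 0],
    [0, 0, 0],
    [0, 0, 0],
    [0, 0, 0],
    [0, 0, 0],
    [0, 0, 0],
    [0, 0, 0],
  ],
  angular=[
    [0, 0, 0],
    [0, 0, 0],
    [0, 0, 0],
    [0, 0, 0],
    [0, 0, 0],
    [0, 0, 0],
    [0, 0, 0],
    [0, 0, 0],
  ],
  grip=[15, 15, 15, 15, 15, 15, 15, 15],
)

```text
time_s: 13.37
eef_pos: [486.0, -218.0, 242.1]
tool_rot: [2.821, -0.334, -0.039]
wrist_force: [-0.2, 25.0, 30.1]
gripper_width: 0.315
gripper_force: 93.8
```

Emit:
move_arm(
  offset=[
    [0, 0, 0],
    [0, 0, 0],
    [0, 0, 0],
    [0, 0, 0],
    [0, 0, 0],
    [0, 0, 0],
    [0, 0, 0],
    [0, 0, 0],
  ],
  angular=[
    [0, 0, 0],
    [0, 0, 0],
    [0, 0, 0],
    [0, 0, 0],
    [0, 0, 0],
    [0, 0, 0],
    [0, 0, 0],
    [0, 0, 0],
  ],
  grip=[15, 15, 15, 15, 15, 15, 15, 15],
)

```text
time_s: 14.03
eef_pos: [486.0, -218.0, 242.1]
tool_rot: [2.821, -0.334, -0.039]
wrist_force: [-1.0, 25.6, 30.2]
gripper_width: 0.318
gripper_force: 93.8
```

Run:
```python
from h import *
import pickle
s=manip.read_state();M=R.from_rotvec(s["tool_rot"]).as_matrix();print(s["time_s"],s["eef_pos"],M.round(3).tolist(),s["wrist_force"],s["gripper_force"])
a=cam("scene");b=cam("side"); pickle.dump((s,a,b),open("w5.pkl","wb"))
o=np.zeros((600,800,3),np.uint8)
for i,k in enumerate((a,b)):
    q=proj(k,[476,-240,165])[0].astype(int);print(q); o[:600,400*i:400*i+396]=crop(k,q[0]-33,q[1]-50,q[0]+33,q[1]+50,6)
cv2.imwrite("pics/c6.png",o)
```

```text
14.0333 [ 486.03452659 -218.0372582   242.08514995] [[0.973, -0.224, -0.061], [-0.233, -0.928, -0.291], [0.008, 0.297, -0.955]] [-0.98970462 25.6045019  30.17430866] 93.77968851244077
[201 159]
[236 144]
```

View pics/c6.png

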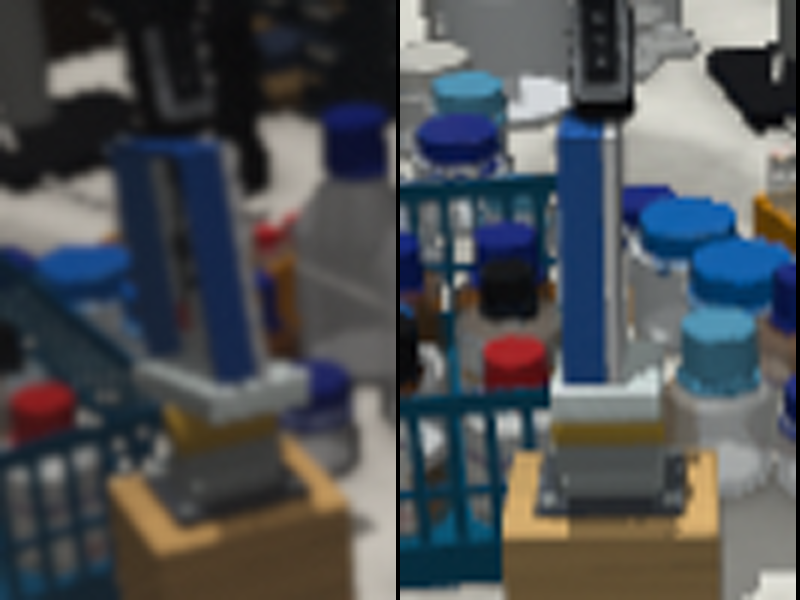

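Run:
```python
from h import *
s=manip.read_state();print(s["joint_positions"].round(3),s["effort"].round(2),s["moment"].round(2))
```

```text
[-0.236  0.164 -0.248  1.15  -0.301  3.14 ] [-12.11 -29.54  24.77  -3.29  -7.91   0.28] [ 5.71  0.42 -0.18]
```

j6 is at its 3.14 limit, which stalled the move. A small yaw of about 0.12 rad frees it and stays well within the 0.25 squareness tolerance.

Emit:
move_arm(
  offset=[
    [0, 0, -0.03],
    [0, 0, -0.03],
    [0, 0, -0.03],
    [0, 0, -0.03],
    [0, 0, -0.03],
    [0, 0, -0.03],
    [0, 0, -0.03],
    [0, 0, -0.03],
  ],
  angular=[
    [0, 0, -0.2],
    [0, 0, -0.4],
    [0, 0, -0.6],
    [0, 0, -0.8],
    [0, 0, -1.0],
    [0, 0, -1.15],
    [0, 0, -1.15],
    [0, 0, -1.15],
  ],
  grip=[15, 15, 15, 15, 15, 15, 15, 15],
)

```text
time_s: 14.8
eef_pos: [486.3, -220.4, 242.8]
tool_rot: [2.832, -0.167, -0.065]
wrist_force: [2.6, 14.5, 20.0]
gripper_width: 0.315
gripper_force: 87.4
```

Run:
```python
from h import *
s=manip.read_state();M=R.from_rotvec(s["tool_rot"]).as_matrix();o=s["eef_pos"]+120.6*M[:,2]
print(s["eef_pos"],M.round(3).tolist(),s["wrist_force"],s["joint_positions"].round(3));print("base centre",o, "yaw",np.arctan2(M[1,0],M[0,0]),"roll",np.arcsin(M[2,1]))
d=[476,-245,125]-o; print("crown in gauge",d@M[:,0],-d@M[:,1],-d@M[:,2])
```

```text
[ 486.30652191 -220.41151845  242.79824327] [[0.992, -0.108, -0.062], [-0.122, -0.947, -0.296], [-0.027, 0.301, -0.953]] [ 2.6436883  14.48579331 19.98292002] [-0.237  0.165 -0.246  1.15  -0.307  3.021]
base centre [ 478.80593848 -256.13642045  127.85550699] yaw -0.12196895246514745 roll 0.3062477901104378
crown in gauge -4.061578800753453 11.10803201561218 0.4028322337763065
```

Emit:
move_arm(
  offset=[
    [0, -0.03, -0.02],
    [0, -0.06, -0.03],
    [0, -0.09, -0.03],
    [0, -0.12, -0.03],
    [0, -0.15, -0.03],
    [0, -0.17, -0.03],
    [0, -0.17, -0.03],
    [0, -0.17, -0.03],
  ],
  angular=[
    [-0.04, 0, 0],
    [-0.08, 0, 0],
    [-0.12, 0, 0],
    [-0.16, 0, 0],
    [-0.2, 0, 0],
    [-0.23, 0, 0],
    [-0.23, 0, 0],
    [-0.23, 0, 0],
  ],
  grip=[15, 15, 15, 15, 15, 15, 15, 15],
)

```text
time_s: 15.47
eef_pos: [486.8, -216.0, 241.9]
tool_rot: [2.802, -0.166, -0.068]
wrist_force: [3.4, 6.6, 15.1]
gripper_width: 0.319
gripper_force: 83.3
```

```bash
cat > st.py <<'E'
from h import *
s=manip.read_state();M=R.from_rotvec(s["tool_rot"]).as_matrix();o=s["eef_pos"]+120.6*M[:,2]
print(s["time_s"],s["eef_pos"],M.round(3).tolist(),s["wrist_force"],s["joint_positions"].round(3));print("base centre",o, "yaw",np.arctan2(M[1,0],M[0,0]),"roll",np.arcsin(M[2,1]))
d=[476,-245,125]-o; print("crown in gauge",d@M[:,0],-d@M[:,1],-d@M[:,2])
E
python3 st.py
```

```text
15.4667 [ 486.8299924  -216.04485898  241.87388961] [[0.992, -0.107, -0.066], [-0.123, -0.938, -0.325], [-0.027, 0.33, -0.944]] [ 3.43414891  6.55376325 15.07650627] [-0.21   0.167 -0.254  1.147 -0.338  3.049]
base centre [ 478.84304448 -255.18347243  128.08136964] yaw -0.12319177156350243 roll 0.3363958792664357
crown in gauge -3.9869460877846308 10.263594428673992 0.20914532458703172
```

The gauge now rests at roll 0.336 with about 19 N contact and no side load. My ten picture views are used, so I'll check the gauge's real tilt numerically from the slope of its blue end face, calibrated against the earlier level image.

```bash
cat > chk.py <<'E'
from h import *
import pickle
def slopes(k,s):
    M=R.from_rotvec(s["tool_rot"]).as_matrix(); o=s["eef_pos"]+120.6*M[:,2]
    G=lambda p,roll=0:(R.from_rotvec(M[:,0]*roll).as_matrix()@np.array([M[:,0],-M[:,1],-M[:,2]]).T@np.array(p,float))+o
    im=k["img"].astype(int); B=(im[...,2]>1.6*im[...,0])&(im[...,2]>1.25*im[...,1])&(im[...,2]>50)
    f=lambda x,z,r=0:proj(k,G((x,-50,z),r))[0]
    out=[]
    for x,side in((-17,0),(2,1)):
        top,bot=f(x,105),f(x,25); P=[]
        for v in range(int(min(top[1],bot[1]))+2,int(max(top[1],bot[1]))-1):
            t=(v-top[1])/(bot[1]-top[1]); uc=(f(-17,105)*(1-t)+f(-17,25)*t)[0]/2+(f(2,105)*(1-t)+f(2,25)*t)[0]/2
            u=int(round(uc))
            if not B[v,u]: continue
            while B[v,u]: u+=1 if side else -1
            P.append((v,u))
        P=np.array(P); sl=np.polyfit(P[:,0],P[:,1],1)[0]
        g=np.linspace(-.15,.15,61); m=[]
        for r in g: a,b=f(x,105,r),f(x,25,r); m.append((b[0]-a[0])/(b[1]-a[1]))
        out.append((len(P),round(sl,3),"extra roll",round(float(g[np.argmin(abs(np.array(m)-sl))]),3),"sens",round((m[-1]-m[0])/.3,2)))
    print(out)
if __name__=="__main__":
    s,a=pickle.load(open("w3.pkl","rb")); slopes(a,s)
    s,a,b=pickle.load(open("w5.pkl","rb")); slopes(a,s)
    s=manip.read_state(); a=cam("scene"); b=cam("side"); pickle.dump((s,a,b),open("w6.pkl","wb")); slopes(a,s); slopes(b,s)
    # red mark on dial
    M=R.from_rotvec(s["tool_rot"]).as_matrix(); o=s["eef_pos"]+120.6*M[:,2]
    for n,k in(("scene",a),("side",b)):
        p=proj(k,o+M[:,0]*-8-M[:,1]*20-M[:,2]*38)[0]; im=k["img"].astype(int); u,v=p.round().astype(int)
        w=im[v-8:v+9,u-8:u+9]; r=(w[...,0]>1.6*w[...,1])&(w[...,0]>1.6*w[...,2])&(w[...,0]>40); y,x=np.nonzero(r); print(n,"predicted mark",p.round(1),"red",len(x),(x.mean()+u-8,y.mean()+v-8) if len(x) else None)
E
python3 chk.py
```

```text
[(27, np.float64(0.048), 'extra roll', 0.135, 'sens', np.float64(-0.35)), (28, np.float64(0.073), 'extra roll', 0.04, 'sens', np.float64(-0.38))]
[(30, np.float64(0.181), 'extra roll', 0.08, 'sens', np.float64(-0.33)), (30, np.float64(0.166), 'extra roll', 0.1, 'sens', np.float64(-0.35))]
[(29, np.float64(0.197), 'extra roll', 0.05, 'sens', np.float64(-0.45)), (30, np.float64(0.19), 'extra roll', 0.055, 'sens', np.float64(-0.47))]
[(33, np.float64(0.131), 'extra roll', -0.15, 'sens', np.float64(-0.07)), (32, np.float64(0.025), 'extra roll', 0.15, 'sens', np.float64(-0.09))]
scene predicted mark [197.8 160.6] red 2 (np.float64(198.0), np.float64(161.5))
side predicted mark [234.8 143.9] red 0 None
```

Run:
```python
from h import *
import pickle
from scipy.optimize import least_squares
s,a,b=pickle.load(open("w5.pkl","rb"))
C=lambda x,y:(a,168+x/6,109+y/6); S=lambda x,y:(b,203+(x-400)/6,94+y/6)
M=R.from_rotvec(s["tool_rot"]).as_matrix(); o=s["eef_pos"]+120.6*M[:,2]; G0=np.array([M[:,0],-M[:,1],-M[:,2]]).T
obs=[(C(112,147),(-17,50,112)),(C(215,378),(-17,-50,14)),(C(135,365),(-22,50,14)),(C(210,397),(-22,-50,14)),(C(212,420),(-22,-50,0)),(C(308,370),(22,-50,14)),(C(307,393),(22,-50,0)),
(S(553,388),(-22,-50,14)),(S(661,378),(22,-50,14)),(S(553,422),(-22,-50,0)),(S(660,418),(22,-50,0)),(S(558,135),(-17,-50,112)),(S(566,382),(-17,-50,14))]
def f(p):
    Rm=R.from_rotvec(G0[:,0]*p[3]).as_matrix()@R.from_rotvec(G0[:,1]*p[4]).as_matrix()@R.from_rotvec([0,0,p[5]]).as_matrix()@G0
    return np.concatenate([proj(k,Rm@np.array(q,float)+o+p[:3])[0]-[u,v] for (k,u,v),q in obs])
r=least_squares(f,np.zeros(6),loss="soft_l1",x_scale=[5,5,5,.1,.1,.1]); print(r.x.round(3)); print(f(r.x).reshape(-1,2).round(1).tolist())
J=r.jac; print("sd",np.sqrt(np.diag(np.linalg.inv(J.T@J))).round(3)[3:])
for n in("w3","w5","w6"):
    t=pickle.load(open(n+".pkl","rb")); im=t[1]["img"].astype(int)[150:175,188:208]; print(n,((im[...,0]>1.4*im[...,1])&(im[...,0]>1.4*im[...,2])&(im[...,0]>40)).sum())
```

```text
[ 0.833  6.867 -4.308 -0.013  0.019 -0.03 ]
[[-0.8, -0.3], [0.2, 0.9], [0.5, 0.1], [-0.9, -1.8], [-0.2, -0.1], [-0.5, -1.0], [0.7, 0.7], [-0.3, -0.3], [0.5, 1.3], [-0.1, -0.1], [0.8, 0.5], [0.1, -0.7], [-0.3, 0.6]]
sd [0.022 0.025 0.032]
w3 4
w5 3
w6 6
```

The image fit agrees with the commanded tilt to -0.013 ± 0.022 rad, so the pointer should be well within tolerance of the mark. I'll let it settle and hand in.

Emit:
move_arm(
  offset=[
    [0, 0, 0],
    [0, 0, 0],
    [0, 0, 0],
    [0, 0, 0],
    [0, 0, 0],
    [0, 0, 0],
    [0, 0, 0],
    [0, 0, 0],
  ],
  angular=[
    [0, 0, 0],
    [0, 0, 0],
    [0, 0, 0],
    [0, 0, 0],
    [0, 0, 0],
    [0, 0, 0],
    [0, 0, 0],
    [0, 0, 0],
  ],
  grip=[15, 15, 15, 15, 15, 15, 15, 15],
)

```text
time_s: 16.23
eef_pos: [486.8, -216.1, 241.9]
tool_rot: [2.802, -0.167, -0.068]
wrist_force: [4.2, 6.0, 14.1]
gripper_width: 0.323
gripper_force: 83.3
```

Emit:
move_arm(
  offset=[
    [0, 0, 0],
    [0, 0, 0],
    [0, 0, 0],
    [0, 0, 0],
    [0, 0, 0],
    [0, 0, 0],
    [0, 0, 0],
    [0, 0, 0],
  ],
  angular=[
    [0, 0, 0],
    [0, 0, 0],
    [0, 0, 0],
    [0, 0, 0],
    [0, 0, 0],
    [0, 0, 0],
    [0, 0, 0],
    [0, 0, 0],
  ],
  grip=[15, 15, 15, 15, 15, 15, 15, 15],
)

```text
time_s: 16.9
eef_pos: [486.8, -216.1, 241.9]
tool_rot: [2.802, -0.167, -0.068]
wrist_force: [4.0, 6.2, 14.2]
gripper_width: 0.318
gripper_force: 83.3
```

Emit:
move_arm(
  offset=[
    [0, 0, 0],
    [0, 0, 0],
    [0, 0, 0],
    [0, 0, 0],
    [0, 0, 0],
    [0, 0, 0],
    [0, 0, 0],
    [0, 0, 0],
  ],
  angular=[
    [0, 0, 0],
    [0, 0, 0],
    [0, 0, 0],
    [0, 0, 0],
    [0, 0, 0],
    [0, 0, 0],
    [0, 0, 0],
    [0, 0, 0],
  ],
  grip=[15, 15, 15, 15, 15, 15, 15, 15],
)

```text
time_s: 17.57
eef_pos: [486.8, -216.1, 241.9]
tool_rot: [2.802, -0.167, -0.068]
wrist_force: [3.6, 6.4, 15.0]
gripper_width: 0.316
gripper_force: 83.3
```

```bash
python3 st.py && python3 -c "
from cell import order
print(order.job_done())"
```

```text
17.5667 [ 486.80720135 -216.08823468  241.8805403 ] [[0.992, -0.107, -0.066], [-0.123, -0.938, -0.324], [-0.027, 0.33, -0.944]] [ 3.5556324   6.39228953 15.01858649] [-0.211  0.167 -0.254  1.147 -0.337  3.049]
base centre [ 478.81910001 -255.20407283  128.08027034] yaw -0.1234041777958277 roll 0.33620486732397953
crown in gauge -3.9679613638363525 10.284307880682734 0.21630189420728857
the job is handed in; nothing more can be done
None
```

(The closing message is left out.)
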